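# Seat the finned module in its test jig and clamp it

### The job

Two test jigs on the electronics bench each hold a metal module under an open hinged clamp frame. The finned module has not gone fully down: press it from above until you feel it sit solidly on the floor of its nest, and only then swing the clamp of that jig fully shut over it and let go. Leave the plain-lidded module in the other jig where it is.

Things in the scene. Friction and masses are not known exactly. Their poses are not given: they have to be found in the camera images.
- fin_module: Aluminium box 80 x 60 x 34 mm (x, y, z), 0.3 kg, top a row of cooling fins (press as one flat face). Origin: centre of underside; z up, x toward its jig's hinge. Loose in a nest with walls 40 mm above the table. Starts 10 mm proud on a stiff contact: underside 30 mm above the table. About 6 N slides it down and it stays; seated at 20 mm (fin tops 54 mm) it stops solidly. Feel the stop with 12-20 N.
- plain_module: Bystander: module of the same 80 x 60 x 34 mm size but with a flat plain lid, fully seated in the other, identical jig, whose clamp is also open. Origin: centre of its underside, z up.
- clamp (a joint): Hinge angle (rad) of the clamp frame on the finned module's jig: 0 shut (level, its cross plate 1 mm above the seated module), growing as it opens; starts 1.65 to 1.85, leaning away from the module. Hinge line: along the module's y, 75 mm from the module's centre toward its +x, 60 mm above the table. Stays at any angle; 2 to 3 N at the handle moves it. A proud module blocks it.
- clamp_handle (a point): Middle of that clamp's handle: round dark steel bar, 14 mm diameter, parallel to the hinge line, 165 mm from it, 92 mm clear between the two side arms. Starts about 0.22 m above the table; shut, it is 60 mm above the table, 90 mm from the module's centre toward its -x, in front of the jig. Pinch it from above or push it. The clamp's cross plate lies 53 to 97 mm from the hinge.
Mind the look-alikes: they are no part of the job. Leave any purple, turquoise or yellow look-alike of the fin_module alone.

How it is judged:
By the outcome, as a careful person would: the job done as asked, in the order asked, and still so for the second after the job is handed in, with the robot touching nothing.
It also fails if it takes over 45 s, if anything falls off the work surface, if the arm or the gripper's body presses on something with over 40 N, if the wrist force passes 120 N, or if a joint passes its speed limit or range.

### The arm

A 6-joint arm with a two-finger parallel gripper is mounted at the origin on the work surface. World frame = base frame: x ahead of the robot, y to its left, z up, the work surface at z = 0. Lengths are in m, angles in rad, forces in N, time in s.
With the tool pointing down it reaches from about 0.325 to 0.9 m from the base axis. Payload 3.5 kg.
Tool frame: the origin (TCP) lies midway between the tips of the shut fingers; the grasp point (between the pads) lies env.pinch_z behind it (env.pinch_z is the distance from the TCP to the grasp point, in m); y points along the fingers, z is the direction in which the jaws open and shut, and the axes are right-handed (so a half turn about y gives the same grasp; the last joint's range is limited). The gripper opens to 85 mm and grips with 20 to 120 N. Pads are 22 mm wide; open, the fingers measure 114 mm over their backs; the gripper's body (76 mm by 85 mm) begins 54 mm behind the grasp point. The pads swing forward as they close: fully open they stand 13 mm farther back than shut.
Start: joints at [1.095, 0.276, -0.026, 1.268, 0, 1.467], TCP at [0.228, 0.582, 0.231] pointing down, gripper open.
Joint ranges: [-3.12, 3.12], [-0.85, 1.88], [-1.08, 1.24], [-1.95, 2.15], [-1.57, 1.53], [-3.14, 3.14]. Speed limits (rad/s): [2.57, 2.57, 3.14, 3.14, 3.14, 3.14].

### API

Orientations are given as a unit quaternion [x, y, z, w].
In Python, from bench import env, optics, finder gives the robot as it stands. The module is installed in compiled form; this text tells all that it offers.
- The arm moves only by the shell command python3 -m pendant 'ROWS'. ROWS is JSON, a list of rows, each a list of 3 entries, a list of its own where there are three numbers: the shift along the tool's x, y, z in mm, then the turn, a rotation vector about the tool's x, y, z in rad, then the opening, from 0 (shut) to 1 (fully open). A call has exactly 10 rows; each row is the pose to reach, as a shift and turn from the pose commanded when the call began, along the tool's axes at that moment; what a row does not reach only later rows make up. A row lasts 1/8 s, in which the tool goes at most 62.5 mm and 10.7 degrees, less where a joint would pass 70% of its speed; a pose out of reach is approached as far as the arm can. A call with a gripper value outside its range is refused whole. The fingers move at their own pace and stop on an object; the grip force is fixed at half the most. Time passes only in rows, so rows that repeat a pose let the fingers close, or fill a call up. It gives the time, the measured TCP pose, the force and the opening at its end, in the units of the state.
- env.get_obs(): the state, without advancing time (a new reading comes with each control period).
- optics.camera(name): name is "side" or "top"; returns (picture, depth): 420x560x3 uint8, red, green, blue; 420x560 float32, m along the optical axis (not along the pixel's ray), 0 where there is no reading.
- optics.camera_model(name): a dict with "fx", "fy", "cx", "cy" (pixels), "rvec" (rotation vector, rad) and "tvec" (3), from world to camera coordinates, as OpenCV has them. Camera axes: x right, y down, z forward; pixel columns grow to the right and rows downward; lengths in m; the calibration is good to about 2 mm. A picture is of the moment at which its call begins. camera_model takes no time and is no camera call.
- env.job_done(): hands the job in, once; it reports no verdict.
Trained networks look in the newest picture that a camera, given by its name, has taken for a name from the list of things; names that differ only in an ending like _2 or _b are one class to them, and where a whole thing is asked for, a point or a joint stands for the part that bears it (a point fixed in the world has none). Each returns a list of dicts, best first, with "conf" (0 to 1); they miss things now and then, are a little off and sometimes report something else, mostly with a low value. They report only what shows in the picture. A call takes as long as a camera call. They do not tell look-alikes from the thing itself.
- finder.recognise(camera, thing): "xyz" ([x, y, z] in m, in the coordinates of the camera as it stood for that picture, good to about 4 mm: the middle of the surface that is visible of it).
The state is a dict: "t": time; "joint_pos": joint angles; "joint_velocities": joint speeds; "joint_efforts": joint torques, N m; "tcp_pos": TCP position; "tool_rot": TCP orientation; "ft_force": force on the tool from outside, world axes, zero at the start; "torque": the same for the moment, N m; "grip_width": finger opening in m.
Only numpy, scipy, OpenCV 4.12 (cv2) and the standard library are available. Lean on these libraries where they do the work, as an engineer would, in place of code of your own. Each camera call takes 0.05 s, during which the arm holds its last target.

## Working session

There is one attempt and no reset: what is moved stays moved. The work goes in short steps, Python scripts to look and compute and a shell command to move; the robot and the scene stay as the last step left them, time stands still between calls to the robot, and variables do not carry over. Pictures are saved under pics/ and viewed, and the job is handed in when it is done.

```bash
ls; mkdir -p pics
cat > h.py <<'E'
from bench import env, optics, finder
import numpy as np, cv2
from scipy.spatial.transform import Rotation as R
def model(c):
    m=optics.camera_model(c); return m,R.from_rotvec(np.array(m['rvec']).ravel()).as_matrix(),np.array(m['tvec']).ravel()
def c2w(c,p):
    m,r,t=model(c); return (np.atleast_2d(p)-t)@r
def cloud(c,d):
    m,r,t=model(c); v,u=np.mgrid[:d.shape[0],:d.shape[1]]
    P=np.stack([(u-m['cx'])/m['fx']*d,(v-m['cy'])/m['fy']*d,d],-1)
    W=(P-t)@r; W[d<=0]=np.nan; return W
E
python3 - <<'E'
from h import *
s=env.get_obs()
for k in s: print(k,np.round(s[k],4))
print(env.pinch_z, R.from_quat(s['tool_rot']).as_matrix().round(3))
for c in ['top','side']:
    p,d=optics.camera(c); cv2.imwrite(f'pics/{c}0.png',p[...,::-1]); np.save(f'{c}0.npy',d)
    for th in ['fin_module','plain_module','clamp_handle','clamp']:
        for q in finder.recognise(c,th)[:4]: print(c,th,round(q['conf'],2),c2w(c,q['xyz']).round(3))
    m,r,t=model(c);print(m,-r.T@t)
E
```

```text
pics
t 0.0
joint_pos [ 1.0946  0.2772 -0.0279  1.268   0.      1.4674]
joint_velocities [ 0.0014  0.     -0.0008  0.0001  0.0007 -0.0003]
joint_efforts [-1.60000e-03 -4.45509e+01  2.95203e+01  1.64000e-02 -1.00000e-04
  0.00000e+00]
tcp_pos [0.2273 0.5814 0.2301]
tool_rot [ 0.6956 -0.1313  0.1308 -0.6941]
ft_force [-0.0901  0.0422  0.2782]
torque [-0.029   0.0057  0.0003]
grip_width 0.0852
0.0187 [[ 0.931 -0.001  0.364]
 [-0.364 -0.002  0.931]
 [-0.    -1.    -0.002]]
top fin_module 0.82 [[0.704 0.176 0.021]]
top fin_module 0.79 [[0.524 0.37  0.033]]
top fin_module 0.66 [[0.507 0.197 0.056]]
top fin_module 0.64 [[0.31  0.252 0.03 ]]
top plain_module 0.84 [[ 0.533 -0.227  0.05 ]]
top clamp 0.71 [[0.6   0.187 0.153]]
{'fx': 406.9327380992333, 'fy': 406.9327380992333, 'cx': 280.0548413723758, 'cy': 202.884725577249, 'rvec': array([ 2.13013478, -2.157751  ,  0.16244147]), 'tvec': array([0.04682118, 0.51219922, 0.8884066 ])} [0.37422026 0.04222855 0.95497774]
side fin_module 0.98 [[0.523 0.36  0.031]]
side fin_module 0.79 [[0.509 0.197 0.064]]
side fin_module 0.69 [[0.306 0.25  0.026]]
side fin_module 0.56 [[0.687 0.176 0.035]]
side plain_module 0.64 [[ 0.532 -0.228  0.054]]
side clamp_handle 0.72 [[0.594 0.177 0.156]]
side clamp 0.73 [[0.594 0.176 0.153]]
{'fx': 520.18667433717, 'fy': 520.18667433717, 'cx': 281.6737876662968, 'cy': 207.3110940115455, 'rvec': array([ 2.41931594, -0.39873866,  0.11596839]), 'tvec': array([-0.46394888,  0.2296951 ,  1.07532664])} [ 0.29917774 -0.63619927  0.96440601]
```

View pics/top0.png

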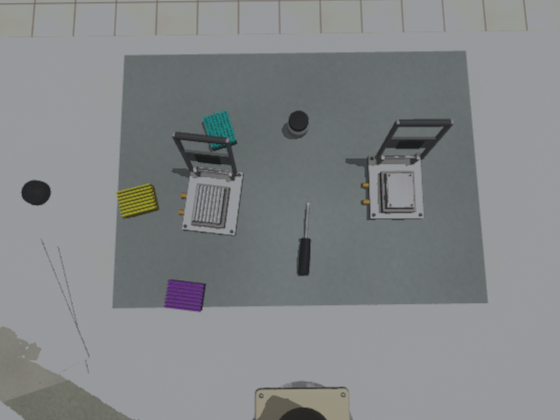

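View pics/side0.png

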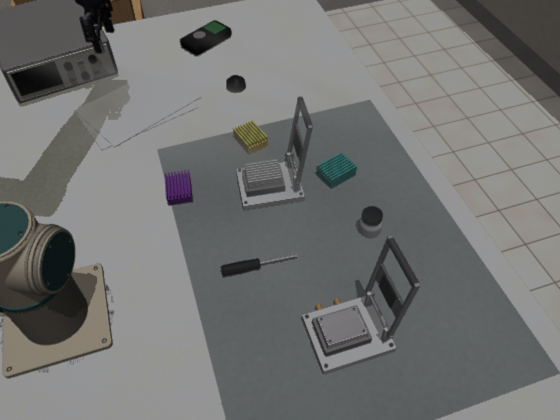

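The top view shows the grey finned module in its jig at about (210,205), with its clamp handle bar at about (203,138). The plain-lidded module is at (398,190). The coloured decoys are yellow (137,200), purple (185,295) and turquoise (220,130). Next I'll measure the jig accurately.

Run:
```python
from h import *
p=cv2.imread('pics/top0.png'); d=np.load('top0.npy'); W=cloud('top',d)
cv2.imwrite('pics/top0_crop.png',cv2.resize(p[110:250,140:280],None,fx=4,fy=4,interpolation=cv2.INTER_CUBIC))
ps=cv2.imread('pics/side0.png')
cv2.imwrite('pics/side0_crop.png',cv2.resize(ps[80:220,220:370],None,fx=4,fy=4,interpolation=cv2.INTER_CUBIC))
for c in ['top','side']:
    W=cloud(c,np.load(f'{c}0.npy'))
    near=(abs(W[...,0]-.507)<.065)&(abs(W[...,1]-.197)<.06)
    z=W[...,2]
    h,e=np.histogram(z[near],bins=np.arange(0,.2,.004)); print(c,[(round(a,3),b) for a,b in zip(e,h) if b])
    m=near&(z>.054)&(z<.075); Q=W[m]
    print('mod',np.median(Q,0).round(4),len(Q),cv2.minAreaRect((Q[:,:2]*1000).astype(np.float32)))
    m=near&(z>.008)&(z<.03); Q=W[m]
    print('plate',np.median(Q,0).round(4),len(Q),cv2.minAreaRect((Q[:,:2]*1000).astype(np.float32)))
    big=(abs(W[...,0]-.6)<.12)&(abs(W[...,1]-.19)<.09)&(z>.085); Q=W[big]
    print('clamp',len(Q),Q.min(0).round(3),Q.max(0).round(3))
    T=Q[Q[:,2]>.205];print('top part',len(T),T.mean(0).round(4),T.min(0).round(3),T.max(0).round(3))
    for z0 in np.arange(.09,.24,.02):
        S=Q[abs(Q[:,2]-z0)<.01]; print(round(z0,2),len(S),S.mean(0).round(3) if len(S) else '',S.min(0).round(3) if len(S) else '',S.max(0).round(3) if len(S) else '')
```

```text
top [(np.float64(0.0), np.int64(65)), (np.float64(0.004), np.int64(9)), (np.float64(0.008), np.int64(9)), (np.float64(0.012), np.int64(92)), (np.float64(0.016), np.int64(900)), (np.float64(0.02), np.int64(234)), (np.float64(0.024), np.int64(15)), (np.float64(0.028), np.int64(24)), (np.float64(0.032), np.int64(52)), (np.float64(0.036), np.int64(241)), (np.float64(0.04), np.int64(51)), (np.float64(0.044), np.int64(33)), (np.float64(0.048), np.int64(243)), (np.float64(0.052), np.int64(138)), (np.float64(0.056), np.int64(134)), (np.float64(0.06), np.int64(416)), (np.float64(0.064), np.int64(55))]
mod [0.5105 0.1995 0.0617] 650 ((524.81640625, 195.5657501220703), (67.05006408691406, 113.13116455078125), 76.26749420166016)
plate [0.5052 0.1711 0.0185] 1265 ((508.3758850097656, 197.36981201171875), (119.24579620361328, 127.2450942993164), 89.95220184326172)
clamp 1171 [0.578 0.133 0.085] [0.623 0.242 0.231]
top part 456 [0.6086 0.1853 0.2255] [0.596 0.133 0.206] [0.623 0.24  0.231]
0.09 27 [0.588 0.193 0.093] [0.578 0.135 0.085] [0.601 0.241 0.1  ]
0.11 77 [0.59  0.187 0.114] [0.58  0.135 0
[... 1347 characters left out ...]
314453), 89.47012329101562)
clamp 848 [0.575 0.134 0.085] [0.619 0.246 0.233]
top part 266 [0.6053 0.1809 0.2261] [0.593 0.134 0.205] [0.619 0.244 0.233]
0.09 42 [0.586 0.188 0.093] [0.575 0.137 0.085] [0.596 0.242 0.1  ]
0.11 65 [0.587 0.181 0.112] [0.577 0.137 0.1  ] [0.596 0.246 0.12 ]
0.13 126 [0.589 0.183 0.13 ] [0.581 0.138 0.12 ] [0.599 0.244 0.14 ]
0.15 201 [0.595 0.188 0.152] [0.584 0.137 0.14 ] [0.608 0.246 0.16 ]
0.17 64 [0.598 0.188 0.17 ] [0.587 0.134 0.16 ] [0.611 0.245 0.179]
0.19 68 [0.601 0.185 0.19 ] [0.59  0.134 0.181] [0.613 0.244 0.2  ]
0.21 53 [0.601 0.17  0.209] [0.593 0.135 0.2  ] [0.612 0.244 0.22 ]
0.23 229 [0.606 0.183 0.229] [0.595 0.134 0.22 ] [0.619 0.243 0.233]
```

```bash
echo
```

```text
(no output)
```

View pics/top0_crop.png

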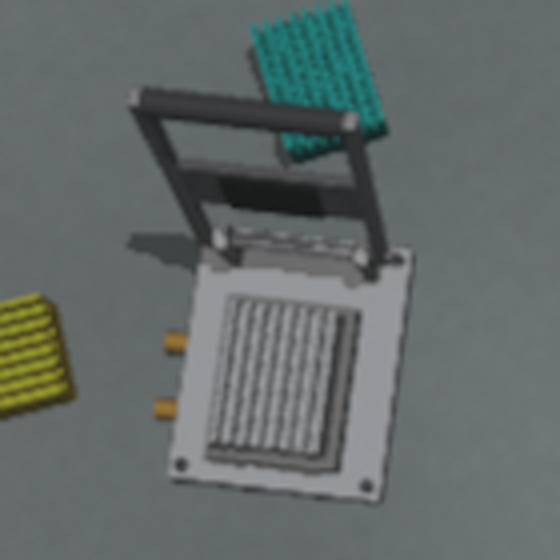

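View pics/side0_crop.png

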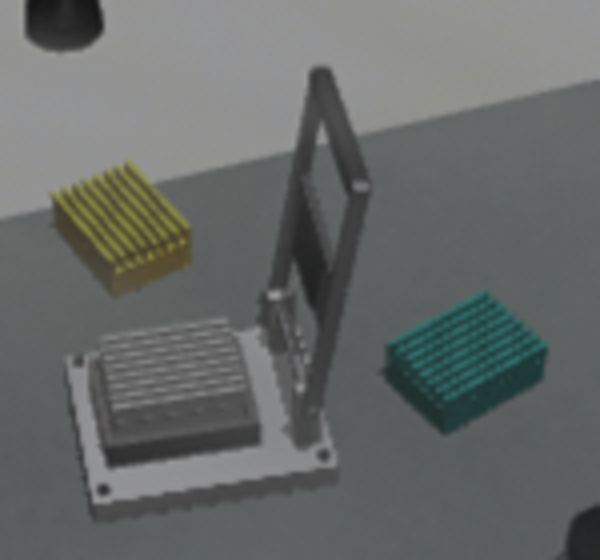

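Run:
```python
from h import *
for c in ['top','side']:
    W=cloud(c,np.load(f'{c}0.npy')); z=W[...,2]
    b=(abs(W[...,0]-.6)<.12)&(abs(W[...,1]-.19)<.09)&(z>.222); Q=W[b]
    k=np.polyfit(Q[:,1],Q[:,0],1); print(c,'handle x=ky+b',k,'yaw',-np.arctan(k[0]),'ymid',(Q[:,1].min()+Q[:,1].max())/2, Q[:,2].max())
    n=(abs(W[...,0]-.508)<.055)&(abs(W[...,1]-.199)<.045)&(z>.058)&(z<.075)
    Q=W[n&(W[...,0]<.553)]; print(len(Q),cv2.minAreaRect((Q[:,:2]*1000).astype(np.float32)),np.percentile(Q[:,2],[10,50,90]))
    m=(abs(W[...,0]-.508)<.085)&(abs(W[...,1]-.197)<.085)&(z>.014)&(z<.026)
    Q=W[m]; print('plate',len(Q),cv2.minAreaRect((Q[:,:2]*1000).astype(np.float32)))
```

```text
top handle x=ky+b [0.12564163 0.58579133] yaw -0.12498670567728383 ymid 0.1868193485190552 0.23094474060456052
552 ((510.7433776855469, 199.203125), (60.43870162963867, 80.03337860107422), 82.6673812866211) [0.05959402 0.06200216 0.06399152]
plate 1736 ((525.6799926757812, 203.74502563476562), (137.43495178222656, 148.42178344726562), 82.58282470703125)
side handle x=ky+b [0.12542464 0.58297231] yaw -0.12477307765295065 ymid 0.18878844571069597 0.233216281909422
655 ((508.1653137207031, 202.6388702392578), (64.58149719238281, 80.02857971191406), 83.04560852050781) [0.06031606 0.0635051  0.06647507]
plate 1088 ((522.736328125, 199.64767456054688), (128.3459930419922, 149.82717895507812), 82.68905639648438)
```

```bash
cat >> h.py <<'E'
Mx=np.array([np.cos(-.125),np.sin(-.125),0]); My=np.array([-Mx[1],Mx[0],0]); C=np.array([.509,.200,0]); H=C+.075*Mx+[0,0,.06]
def rel(target):
    s=env.get_obs(); A=R.from_quat(s['tool_rot']).as_matrix()
    print('shift mm',(A.T@(np.array(target)-s['tcp_pos'])*1000).round(1))
    G=np.stack([np.cross([0,0,-1],Mx),[0,0,-1],Mx],1)
    print('turn',R.from_matrix(A.T@G).as_rotvec().round(4))
E
python3 - <<'E'
from h import *
rel(C+[0,0,.17])
E
```

```text
shift mm [ 401.2   61.3 -253.3]
turn [1.000e-04 1.323e+00 0.000e+00]
```

```bash
python3 -m pendant '[[[50,0,-32],[0,0.165,0],0],[[100,0,-63],[0,0.33,0],0],[[150,0,-95],[0,0.496,0],0],[[200,0,-127],[0,0.661,0],0],[[251,0,-158],[0,0.827,0],0],[[301,10,-190],[0,0.992,0],0],[[351,20,-222],[0,1.158,0],0],[[401,35,-253],[0,1.323,0],0],[[401,50,-253],[0,1.323,0],0],[[401,61,-253],[0,1.323,0],0]]'
python3 - <<'E'
from h import *
rel(C+[0,0,.064])
E
```

```text
t: 1.75
tcp_pos: [0.5084, 0.2003, 0.1694]
tool_rot: [-0.468, 0.531, -0.53, 0.467]
ft_force: [-1.2, -0.3, 0.1]
grip_width: 0.0003
shift mm [  0.2 105.4   0.8]
turn [0.0014 0.0001 0.    ]
```

```bash
python3 -m pendant '[[[0,25,0],[0,0,0],0],[[0,50,0],[0,0,0],0],[[0,75,0],[0,0,0],0],[[0,88,0],[0,0,0],0],[[0,95,0],[0,0,0],0],[[0,98,0],[0,0,0],0],[[0,100,0],[0,0,0],0],[[0,102,0],[0,0,0],0],[[0,104,0],[0,0,0],0],[[0,105,0],[0,0,0],0]]'
python3 - <<'E'
from h import *
p,d=optics.camera('side'); cv2.imwrite('pics/side1.png',cv2.resize(p[60:240,200:400,::-1],None,fx=3,fy=3))
E
```

```text
t: 3.0
tcp_pos: [0.509, 0.2003, 0.0653]
tool_rot: [0.468, -0.53, 0.53, -0.468]
ft_force: [0.1, -0.9, 0.1]
grip_width: -0.0
```

View pics/side1.png

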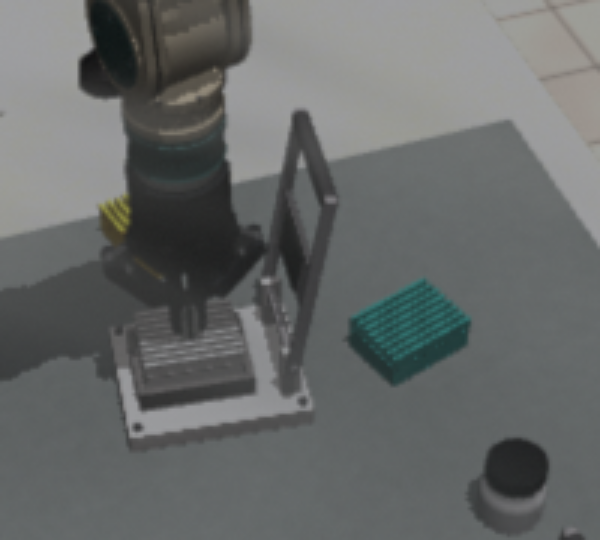

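The shut fingertips, at about (185,325) in the crop, are centred over the fins, and the body is clear of the clamp. Now I'll press slowly.

```bash
python3 -m pendant '[[[0,1,0],[0,0,0],0],[[0,2,0],[0,0,0],0],[[0,3,0],[0,0,0],0],[[0,4,0],[0,0,0],0],[[0,5,0],[0,0,0],0],[[0,6,0],[0,0,0],0],[[0,7,0],[0,0,0],0],[[0,8,0],[0,0,0],0],[[0,8,0],[0,0,0],0],[[0,8,0],[0,0,0],0]]'
```

```text
t: 4.3
tcp_pos: [0.5091, 0.2004, 0.0572]
tool_rot: [0.468, -0.53, 0.53, -0.468]
ft_force: [0.8, -0.0, 2.9]
grip_width: 0.0
```

```bash
python3 -m pendant '[[[0,0.5,0],[0,0,0],0],[[0,1,0],[0,0,0],0],[[0,1.5,0],[0,0,0],0],[[0,2,0],[0,0,0],0],[[0,2.5,0],[0,0,0],0],[[0,3,0],[0,0,0],0],[[0,3,0],[0,0,0],0],[[0,3,0],[0,0,0],0],[[0,3,0],[0,0,0],0],[[0,3,0],[0,0,0],0]]'
```

```text
t: 5.55
tcp_pos: [0.509, 0.2004, 0.0542]
tool_rot: [0.468, -0.53, 0.53, -0.468]
ft_force: [0.7, 0.4, 4.1]
grip_width: -0.0003
```

```bash
python3 -m pendant '[[[0,0.3,0],[0,0,0],0],[[0,0.6,0],[0,0,0],0],[[0,0.8,0],[0,0,0],0],[[0,1,0],[0,0,0],0],[[0,1,0],[0,0,0],0],[[0,1,0],[0,0,0],0],[[0,1,0],[0,0,0],0],[[0,1,0],[0,0,0],0],[[0,1,0],[0,0,0],0],[[0,1,0],[0,0,0],0]]'
```

```text
t: 6.8
tcp_pos: [0.5091, 0.2004, 0.0541]
tool_rot: [0.468, -0.53, 0.53, -0.468]
ft_force: [-1.1, -1.0, 8.3]
grip_width: 0.0001
```

```bash
python3 -m pendant '[[[0,0.3,0],[0,0,0],0],[[0,0.6,0],[0,0,0],0],[[0,0.8,0],[0,0,0],0],[[0,1,0],[0,0,0],0],[[0,1,0],[0,0,0],0],[[0,1,0],[0,0,0],0],[[0,1,0],[0,0,0],0],[[0,1,0],[0,0,0],0],[[0,1,0],[0,0,0],0],[[0,1,0],[0,0,0],0]]'
```

```text
t: 8.05
tcp_pos: [0.5091, 0.2004, 0.054]
tool_rot: [0.468, -0.53, 0.53, -0.468]
ft_force: [-3.2, -1.3, 15.7]
grip_width: -0.0003
```

It's a solid stop: the tip height held at 54 mm while the force rose from 4 to 8 to 15.7 N. Now I'll lift off and move over the handle.

```bash
python3 -m pendant '[[[0,-10,0],[0,0,0],0],[[0,-50,0],[0,0,0],0],[[0,-105,0],[0,0,0],0],[[0,-160,0],[0,0,0],0],[[0,-210,0],[0,0,0],0.6],[[0,-222,30],[0,0,0],0.6],[[0,-222,65],[0,0,0],0.6],[[0,-222,98],[0,0,0],0.6],[[0,-222,98],[0,0,0],0.6],[[0,-222,98],[0,0,0],0.6]]';  python3 - <<'E'
from h import *
for c in ['side','top']:
    p,d=optics.camera(c); cv2.imwrite(f'pics/{c}2.png',p[...,::-1])
    W=cloud(c,d); z=W[...,2]
    Q=W[(abs(W[...,0]-.508)<.055)&(abs(W[...,1]-.199)<.045)&(z>.048)&(z<.075)&(W[...,0]<.55)]
    print(c,len(Q),np.median(Q,0))
    for q in finder.recognise(c,'clamp_handle')[:2]: print(q['conf'],c2w(c,q['xyz']))
th=1.71
print(H+.165*(-np.cos(th)*Mx+np.sin(th)*np.array([0,0,1])))
E
```

```text
t: 9.3
tcp_pos: [0.6052, 0.1882, 0.2734]
tool_rot: [-0.468, 0.531, -0.53, 0.467]
ft_force: [-1.3, -0.6, 0.1]
grip_width: 0.0513
side 651 [0.50742094 0.20113766 0.05346262]
0.93 [[0.59503352 0.17815524 0.15530875]]
top 381 [0.51672268 0.18990747 0.05203038]
0.96 [[0.59180204 0.16183878 0.15555769]]
[0.60613069 0.18779503 0.22340392]
```

View pics/side2.png

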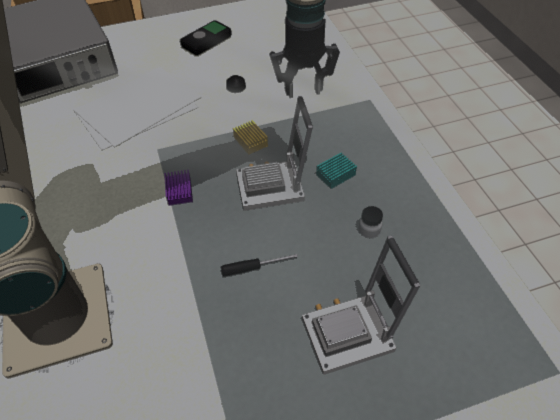

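View pics/top2.png

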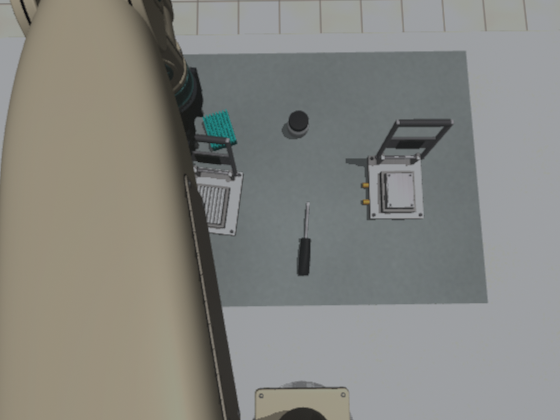

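Side view: the open fingers, with tips at (292,92) and (318,90), straddle the handle, whose top is at (302,103). The fin tops now read about 53 mm, so the module is seated. Next I'll descend and pinch.

```bash
python3 -m pendant '[[[0,15,1],[0,0,0],0.6],[[0,35,1],[0,0,0],0.6],[[0,52,1],[0,0,0],0.6],[[0,63,1],[0,0,0],0.6],[[0,68,1],[0,0,0],0.6],[[0,68,1],[0,0,0],0.6],[[0,68,1],[0,0,0],0],[[0,68,1],[0,0,0],0],[[0,68,1],[0,0,0],0],[[0,68,1],[0,0,0],0]]';  python3 - <<'E'
from h import *
p,d=optics.camera('side'); cv2.imwrite('pics/side3.png',cv2.resize(p[20:220,200:400,::-1],None,fx=3,fy=3))
E
```

```text
t: 10.75
tcp_pos: [0.6079, 0.1881, 0.2073]
tool_rot: [0.467, -0.53, 0.531, -0.468]
ft_force: [-0.1, 0.6, 3.8]
grip_width: 0.0118
```

View pics/side3.png

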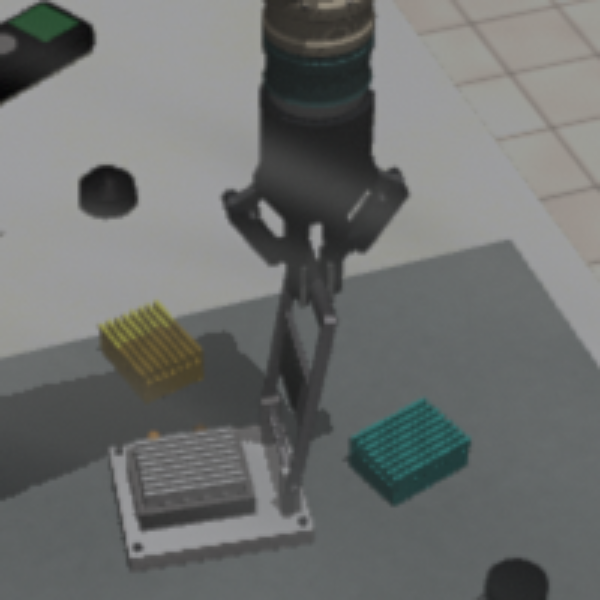

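```bash
python3 -m pendant '[[[0,-1.5,-16.5],[0,0,0],0],[[0,-1.3,-33],[0,0,0],0],[[0,0.5,-49.4],[0,0,0],0],[[0,4,-65.6],[0,0,0],0],[[0,9,-81.2],[0,0,0],0],[[0,15.6,-96.4],[0,0,0],0],[[0,23.7,-110.8],[0,0,0],0],[[0,33.1,-124.3],[0,0,0],0],[[0,33.1,-124.3],[0,0,0],0],[[0,33.1,-124.3],[0,0,0],0]]';  python3 - <<'E'
from h import *
p,d=optics.camera('side'); cv2.imwrite('pics/side4.png',cv2.resize(p[40:240,180:380,::-1],None,fx=3,fy=3))
s=env.get_obs(); v=s['tcp_pos']+[0,0,.0187]-H; a=v@Mx; print('r',np.hypot(a,v[2]),'th',np.arctan2(v[2],-a), v@My, s['ft_force'])
E
```

```text
t: 12.05
tcp_pos: [0.4798, 0.2045, 0.1712]
tool_rot: [-0.47, 0.533, -0.527, 0.467]
ft_force: [-3.0, 4.9, 1.0]
grip_width: 0.0117
r 0.16674694067681392 th 0.8933934561009705 0.0008685937382185047 [-2.35117031  4.67889068  0.63213274]
```

View pics/side4.png

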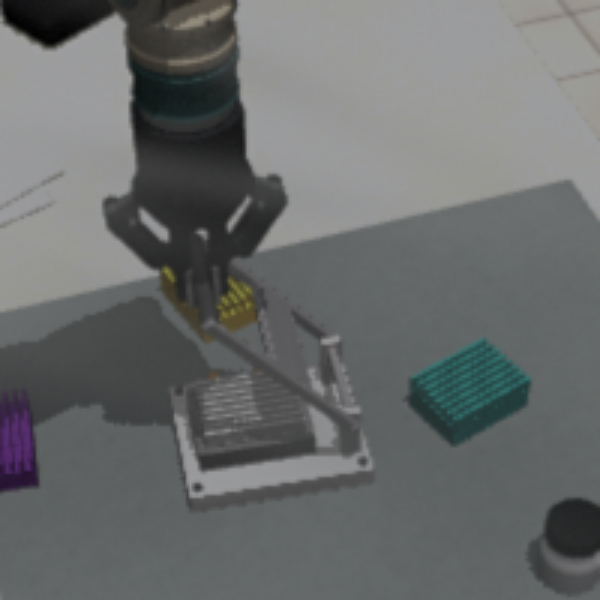

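The handle is still in the pads, the clamp is at about 0.9 rad, and forces are small. Continuing the arc.

```bash
python3 -m pendant '[[[0,10.8,-12.5],[0,0,0],0],[[0,22.8,-23.9],[0,0,0],0],[[0,35.8,-34],[0,0,0],0],[[0,49.7,-42.7],[0,0,0],0],[[0,64.5,-50.1],[0,0,0],0],[[0,80,-55.9],[0,0,0],0],[[0,95.9,-60.1],[0,0,0],0],[[0,112.2,-62.8],[0,0,0],0],[[0,122.1,-63.5],[0,0,0],0],[[0,122.1,-63.5],[0,0,0],0]]';  python3 - <<'E'
from h import *
p,d=optics.camera('side'); cv2.imwrite('pics/side5.png',cv2.resize(p[40:240,180:380,::-1],None,fx=3,fy=3))
s=env.get_obs(); v=s['tcp_pos']+[0,0,.0187]-H; a=v@Mx; print('r',np.hypot(a,v[2]),'th',np.arctan2(v[2],-a), v@My, s['ft_force'])
E
```

```text
t: 13.35
tcp_pos: [0.4199, 0.2122, 0.0495]
tool_rot: [-0.468, 0.531, -0.529, 0.468]
ft_force: [2.2, 7.0, -0.7]
grip_width: 0.0118
r 0.16512321245558512 th 0.05087344173503007 0.0009678844431971455 [ 0.81965816  6.25472432 -0.37249952]
```

View pics/side5.png

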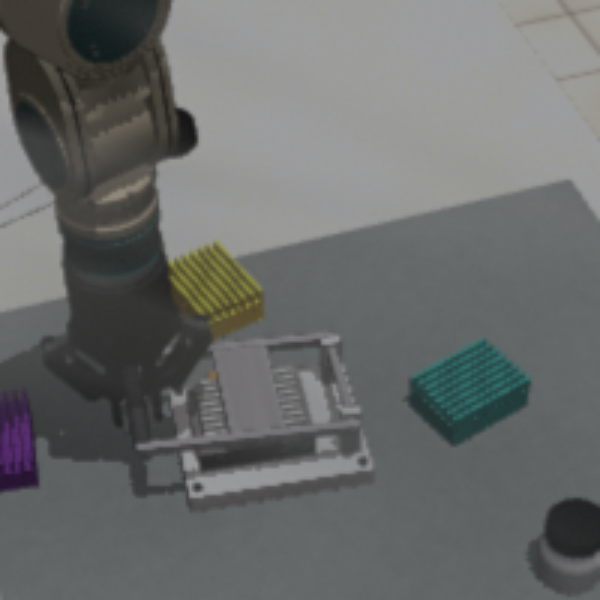

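```bash
python3 -m pendant '[[[0,2,0],[0,0,0],0],[[0,4,0],[0,0,0],0],[[0,6,0],[0,0,0],0],[[0,7,0],[0,0,0],0],[[0,8,0],[0,0,0],0],[[0,9,0],[0,0,0],0],[[0,9.5,0],[0,0,0],0],[[0,10,0],[0,0,0],0],[[0,10,0],[0,0,0],0],[[0,10,0],[0,0,0],0]]'
```

```text
t: 14.65
tcp_pos: [0.4194, 0.2122, 0.0399]
tool_rot: [-0.468, 0.531, -0.529, 0.468]
ft_force: [0.4, 6.6, 0.4]
grip_width: 0.0123
```

```bash
python3 -m pendant '[[[0,0.5,0],[0,0,0],0],[[0,1,0],[0,0,0],0],[[0,1.5,0],[0,0,0],0],[[0,2,0],[0,0,0],0],[[0,2.5,0],[0,0,0],0],[[0,2.5,0],[0,0,0],0],[[0,2.5,0],[0,0,0],0],[[0,2.5,0],[0,0,0],0],[[0,2.5,0],[0,0,0],0],[[0,2.5,0],[0,0,0],0]]'
python3 - <<'E'
from h import *
p,d=optics.camera('side'); cv2.imwrite('pics/side6.png',cv2.resize(p[40:240,180:380,::-1],None,fx=3,fy=3))
W=cloud('side',d); B=(W-H); a=B@Mx; b=B@My; z=W[...,2]
for lo in range(-170,0,10):
    k=(a>lo/1000)&(a<=lo/1000+.01)&(abs(abs(b)-.05)<.012)&(z>.05)&(z<.085); print(lo,k.sum(),np.percentile(z[k],[50,90]).round(4) if k.any() else '')
E
```

```text
t: 15.9
tcp_pos: [0.4194, 0.2122, 0.0374]
tool_rot: [-0.468, 0.531, -0.529, 0.468]
ft_force: [0.7, 6.7, 1.3]
grip_width: 0.0119
-170 30 [0.0651 0.0681]
-160 22 [0.0642 0.0669]
-150 23 [0.0632 0.0666]
-140 28 [0.0639 0.0657]
-130 23 [0.0652 0.0666]
-120 19 [0.0636 0.0661]
-110 21 [0.0625 0.0676]
-100 47 [0.0639 0.0663]
-90 44 [0.0648 0.0675]
-80 48 [0.0641 0.0671]
-70 50 [0.0652 0.0675]
-60 46 [0.0642 0.0667]
-50 37 [0.0648 0.0669]
-40 36 [0.064  0.0669]
-30 39 [0.0636 0.0671]
-20 36 [0.0634 0.0667]
-10 63 [0.0657 0.0692]
```

View pics/side6.png

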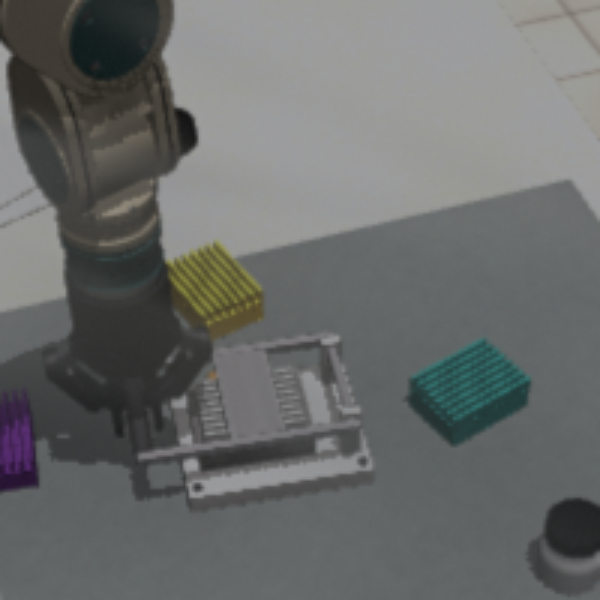

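The arms look level, but I haven't felt a stop yet, so I'll push slightly further.

```bash
python3 -m pendant '[[[0,0.5,0],[0,0,0],0],[[0,1,0],[0,0,0],0],[[0,1.5,0],[0,0,0],0],[[0,2,0],[0,0,0],0],[[0,2.5,0],[0,0,0],0],[[0,2.5,0],[0,0,0],0],[[0,2.5,0],[0,0,0],0],[[0,2.5,0],[0,0,0],0],[[0,2.5,0],[0,0,0],0],[[0,2.5,0],[0,0,0],0]]'
```

```text
t: 17.2
tcp_pos: [0.4195, 0.2123, 0.037]
tool_rot: [-0.468, 0.531, -0.529, 0.468]
ft_force: [-6.5, 4.7, 19.0]
grip_width: 0.0119
```

A firm stop at 19 N: the clamp is shut. I'll unload, open the fingers, check, then lift.

```bash
python3 -m pendant '[[[0,-1.5,0],[0,0,0],0],[[0,-1.5,0],[0,0,0],0.5],[[0,-1.5,0],[0,0,0],0.5],[[0,-1.5,0],[0,0,0],0.5],[[0,-1.5,0],[0,0,0],0.5],[[0,-1.5,0],[0,0,0],0.5],[[0,-1.5,0],[0,0,0],0.5],[[0,-1.5,0],[0,0,0],0.5],[[0,-10,0],[0,0,0],0.5],[[0,-20,0],[0,0,0],0.5]]'
python3 -m pendant '[[[0,-20,0],[0,0,0],0.5],[[0,-50,0],[0,0,0],0.5],[[0,-90,0],[0,0,0],0.5],[[0,-140,0],[0,0,0],0.5],[[0,-190,0],[0,0,-0.0],0.5],[[0,-190,-40],[0,0,0],0.5],[[0,-190,-70],[0,0,0],0.5],[[0,-190,-70],[0,0,0],0.5],[[0,-190,-70],[0,0,0],0.5],[[0,-190,-70],[0,0,0],0.5]]'
python3 - <<'E'
from h import *
for c in ['side','top']:
    p,d=optics.camera(c); cv2.imwrite(f'pics/{c}7.png',p[...,::-1])
    W=cloud(c,d); B=(W-H); a=B@Mx; b=B@My; z=W[...,2]
    k0=(a<-.01)&(a>-.172)&(abs(abs(b)-.05)<.012)&(z>.05)&(z<.09)
    print(c,k0.sum(),'slope',np.polyfit(a[k0],z[k0],1))
    k=(abs(a+.165)<.009)&(abs(b)<.045)&(z>.04)&(z<.1); print('handle top',k.sum(),np.percentile(z[k],[50,90]) if k.any() else '')
    for q in finder.recognise(c,'plain_module')[:1]: print('plain',q['conf'],c2w(c,q['xyz']))
E
```

```text
t: 18.45
tcp_pos: [0.4208, 0.2115, 0.0567]
tool_rot: [-0.468, 0.53, -0.53, 0.468]
ft_force: [0.4, -0.3, 1.0]
grip_width: 0.0424
t: 19.7
tcp_pos: [0.3522, 0.2202, 0.2463]
tool_rot: [0.467, -0.53, 0.53, -0.468]
ft_force: [1.2, 1.2, -0.3]
grip_width: 0.0427
side 682 slope [-0.0048525  0.0634066]
handle top 169 [0.06633664 0.06951987]
plain 0.57 [[ 0.53185035 -0.23150451  0.05717765]]
top 751 slope [-0.005984    0.06221271]
handle top 263 [0.06395322 0.06641229]
plain 0.89 [[ 0.5325836  -0.22515476  0.05137466]]
```

View pics/side7.png

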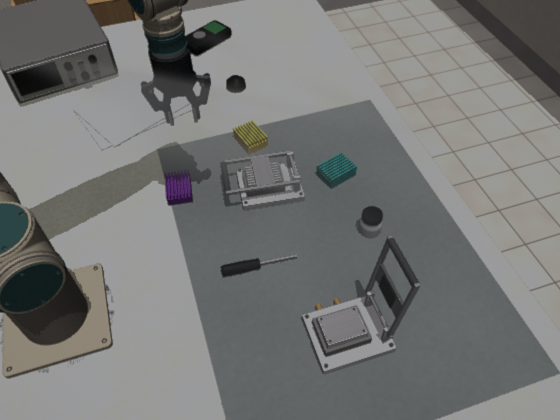

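The clamp lies level over the finned module at (262,175), with slope about 0.005 rad and handle centre at about 60 mm. The gripper is clear at (180,90), and the plain jig at (345,330) is untouched.

```bash
python3 -c "
from bench import env
print(env.job_done())"
```

```text
the job is handed in; nothing more can be done
None
```

The finned module is seated, its clamp is shut and released, and I handed the job in at about 20 s on the robot's clock.

- **Seating:** I pressed the finned module with shut fingertips. They stopped at 54 mm while the force rose from 4 to 8 to 15.7 N, a solid stop. The depth cameras then put the fin tops at about 52–53 mm.
- **Clamp:** I pinched the handle and swung the clamp shut along its arc until it met a firm stop at 19 N. Then I let go and lifted clear.
- **Last checks:** The frame is level to about 0.005 rad and the handle centre is at about 60 mm. The plain module is where it started, within the finder's accuracy, and the look-alikes were not touched. No check failed.
- **Small disagreement:** The clamp stop came about 4 mm lower in tool height than I had computed. The bar probably sat a little off the middle of the pads.

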